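Work a stuck tube block loose from a dry block heater

TASK

Swing the heater's smoked front hood down open, then take the aluminium tube block by its orange grip and rock it side to side until it frees from the sprung clips in its well; do not tug it straight out, since that lifts the whole heater off its base plate. Finish while still holding the block level, directly above its well and just clear of the heater (about 2 cm of daylight under it), with the hood left open and nothing else on the bench disturbed.

Things in the scene. Friction and masses are not known exactly. Their poses are not given: they have to be found in the camera images.
- block: Aluminium tube block 44 (x) x 60 (y) x 45 (z) mm, 0.32 kg, with an orange grip 20 (x) x 30 (y) x 38 (z) mm standing on the middle of its top, 45 to 83 mm above its underside. Origin: centre of the underside, z up. It starts seated in the heater's well, underside 30 mm below the deck, axes along the heater's; it is free of the clips once risen about 25 mm.
- well (a point): Centre of the mouth of the heater's well, on its flat deck, 85 mm above the bench; x to the heater's rear, y sideways, z up. The well is 47 (x) x 88 (y) mm; the block stands on a 16 mm wide rib 30 mm down, the floor beside it 10 mm deeper. The white heater reaches 50 mm in front, 110 mm behind and 95 mm to either side; a console at its rear is 14 mm above the deck.
- heater (a joint): How far the heater (1.3 kg with its hood) has lifted off its base plate, m; 0 = standing on it. It can only move straight up and comes down again by its own weight.
- hood (a joint): Angle of the smoked hood, rad: 0 shut, 1.5 fully open, lying level in front of the heater. Hinged along its lower front edge, it swings towards the heater's front (-x of the well). Starts shut or slightly ajar. Lightly damped: let go beyond about 0.5 rad it falls the rest of the way open within about 3 s. Under 5 N at the handle opens it.
- hood_hinge (a point): Middle of the hood's hinge axis (along the well's y), 56 mm in front of the well's centre, 30 mm above the bench. Site axes turn with the hood; shut, they are the well's. The hood is an L of 4 mm plate, 170 mm wide: a front panel 120 mm high and a roof 78 mm deep running back over the block's grip.
- hood_handle (a point): Middle of the hood's black handle: a round bar 10 mm thick, 90 mm long along the well's y, on a post at each end, its axis 30 mm above the roof. With the hood shut it is 150 mm above and 12 mm behind the hinge axis (180 mm above the bench). Pinch it from above, fingers in front and behind; 25 mm is clear below its axis.
- baseplate: Dark steel plate, 200 x 230 x 8 mm, fixed to the bench, carrying the heater. Origin on the bench directly below the well's centre; axes as the well.
- spare_block: Bystander: a like block with a blue grip, standing on the bench beside the heater (on its -y side). Origin at its underside.
- reagent: Bystander: amber bottle, 52 mm across, 110 mm tall, beside the heater on its +y side. Origin at its underside.
- cartridge: Bystander: white reagent cartridge, 50 x 70 x 132 mm, far left. Origin at its underside.
- tip_box: Bystander: blue box of pipette tips, 90 x 130 x 60 mm, left. Origin at its underside.
- tube_rack: Bystander: white rack of capped tubes, 60 x 160 x 92 mm, right. Origin at its underside.
- jar: Bystander: white jar with green cap, 60 mm across, 70 mm tall, front right. Origin at its underside.
- clips (a point): Point midway between the two copper clips, 13 mm below the well's mouth; axes as the well's. The sprung clips (3 mm or more of give) press on the block's two y faces, drag about 9 N each. Turning the block about x through this point (0.1 to 0.15 rad each way fits) slides one face up and one down: the drags cancel, so raise it 2 to 3 mm per swing. Straight pulls lift the heater.

How it is judged:
By the outcome, as a careful person would: the job done as asked, in the order asked, and still so for the second after the job is handed in, while the arm keeps its last pose, push and grip.
It also fails if it takes over 61 s, if anything falls off the work surface, if the arm or the gripper's body presses on something with over 40 N, if the wrist force passes 120 N, or if a joint passes its speed limit or range.

ROBOT

A 7-joint arm with a two-finger parallel gripper is mounted at the origin on the work surface. World frame = base frame: x ahead of the robot, y to its left, z up, the work surface at z = 0. Lengths are in m, angles in rad, forces in N, time in s.
With the tool pointing down it reaches from about 0.35 to 0.9 m from the base axis. Payload 19.9 kg.
Tool frame: the origin (TCP) lies midway between the tips of the shut fingers; the grasp point (between the pads) lies 19 mm behind it; y points along the fingers, z is the direction in which the jaws open and shut, and the axes are right-handed (so a half turn about y gives the same grasp; the last joint's range is limited). The gripper opens to 94 mm and grips with 3 to 60 N. Pads are 16 mm wide; open, the fingers measure 119 mm over their backs; the gripper's body (75 mm by 177 mm) begins 78 mm behind the grasp point.
Start: joints at [1.077, 0.417, -0.01, 1.614, 0.005, 1.111, -0.053], TCP at [0.273, -0.562, 0.205] pointing down, gripper open.
Joint ranges: [-2.81, 2.81], [-0.39, 2.02], [-1.27, 1.25], [0.06, 2.57], [-1.19, 4.33], [0.19, 2], [-2.82, 2.82]. Speed limits (rad/s): [1.89, 1.89, 2.39, 2.39, 3.01, 3.01, 3.01].

INTERFACE

Orientations are given as a unit quaternion [w, x, y, z].
In Python, from cell import manip, get_image, camera_info, spot_in, masks_of gives the robot as it stands. The module is installed in compiled form; this text tells all that it offers.
- The arm moves only by the tool drive_tool, never from a script. Its argument "targets" is a list of rows, each a list of 3 entries, a list of its own where there are three numbers: the opening, from 0 (shut) to 1 (fully open), then the shift along the tool's x, y, z in cm, then the turn about the tool's y in degrees. A call has 1 to 5 rows; each row is the pose to reach, as a shift and turn from the pose commanded when the call began, along the tool's axes at that moment; what a row does not reach only later rows make up. A row lasts 1/8 s, in which the tool goes at most 62.5 mm and 10.7 degrees, less where a joint would pass 70% of its speed; a pose out of reach is approached as far as the arm can. A call with a gripper value outside its range is refused whole. The fingers move at their own pace and stop on an object; "grip_force" is the grip in N (left out, the last holds). Time passes only in rows, so rows that repeat a pose let the fingers close. It gives the time, the measured TCP pose, the force and the opening at its end, in the units of the state.
- manip.get_obs(): the state, without advancing time (a new reading comes with each control period).
- get_image(name): name is "scene" or "top" or "wrist"; returns the picture (400x640x3 uint8, blue, green, red); there is no depth.
- camera_info(name): a dict with "mtx" (3x3 intrinsics, pixels), "position" and "rotation" of the camera in the world; the wrist camera has in their place "T_tool_cam" (4x4, takes a point from camera to tool coordinates, whose origin is the TCP and whose axes are the tool frame's). Camera axes: x right, y down, z forward; pixel columns grow to the right and rows downward; lengths in m; the calibration is good to about 2 mm. The wrist camera is an equidistant fisheye: a pixel r from the principal point sees the ray r / f radians off the axis. A picture is of the moment at which its call begins: read the wrist's pose just before it. camera_info takes no time and is no camera call.
- manip.sign_off(): hands the job in, once; it reports no verdict.
Trained networks look in the newest picture that a camera, given by its name, has taken for a name from the list of things; names that differ only in an ending like _2 or _b are one class to them, and where a whole thing is asked for, a point or a joint stands for the part that bears it (a point fixed in the world has none). Each returns a list of dicts, best first, with "confidence" (0 to 1); they miss things now and then, are a little off and sometimes report something else, mostly with a low value. They report only what shows in the picture. A call takes as long as a camera call.
- spot_in(camera, target): "position" ([x, y, z] in m, in the coordinates of the camera as it stood for that picture, good to about 4 mm: the middle of the surface that is visible of it).
- masks_of(camera, target): "mask" (400x640 bool, what is visible of it).
The state is a dict: "time": time; "q": joint angles; "joint_velocities": joint speeds; "effort": joint torques, N m; "position": TCP position; "tool_rot": TCP orientation; "force": force on the tool from outside, world axes, zero at the start; "moment": the same for the moment, N m; "width": finger opening in m.
Only numpy, scipy, OpenCV 4.12 (cv2) and the standard library are available. Lean on these libraries where they do the work, as an engineer would, in place of code of your own. Each camera call takes 0.05 s, during which the arm holds its last target.

## Working session

There is one attempt and no reset: what is moved stays moved. The work goes in short steps, Python scripts to look and compute and a tool call to move; the robot and the scene stay as the last step left them, time stands still between calls to the robot, and variables do not carry over. Pictures are saved under pics/ and viewed, and the job is handed in when it is done.

Besides the shell and the picture viewer there is one more tool, called as name([rows], argument=value, ...), one row to a line, values as JSON. drive_tool: Moves the arm, as the interface text tells. Its arguments: {"type":"object","properties":{"targets":{"type":"array"},"grip_force":{"type":"number"}},"required":["targets"]}

```bash
mkdir -p pics; ls; python3 - <<'E'
from cell import manip, get_image, camera_info, spot_in, masks_of
import cv2, numpy as np
np.set_printoptions(precision=4,suppress=True)
o=manip.get_obs()
for k,v in o.items(): print(k,np.round(v,4))
for n in("scene","top","wrist"):
    print(n,camera_info(n))
    cv2.imwrite(f"pics/{n}0.png",get_image(n))
E
```

```text
pics
time 0.0
q [ 1.0765  0.4179 -0.0103  1.6141  0.0047  1.1107 -0.053 ]
joint_velocities [-0.0001  0.0013 -0.0015 -0.0005 -0.0005 -0.0011  0.0004]
effort [ -0.002  -85.1249   0.6374 -42.5986  -0.0489   0.0187   0.0001]
position [ 0.2732 -0.5617  0.2049]
tool_rot [ 0.1586 -0.1588  0.6895 -0.6887]
force [ 0.5438  0.1896 -0.5142]
moment [ 0.0296 -0.0103 -0.0113]
width 0.0937
scene {'mtx': array([[406.0735,   0.    , 321.5622],
       [  0.    , 406.0735, 204.6932],
       [  0.    ,   0.    ,   1.    ]]), 'position': array([1.3653, 0.2881, 0.844 ]), 'rotation': array([-0.2453,  0.515 ,  0.7463, -0.3431])}
top {'mtx': array([[496.7322,   0.    , 326.3553],
       [  0.    , 496.7322, 201.925 ],
       [  0.    ,   0.    ,   1.    ]]), 'position': array([0.4109, 0.002 , 1.4621]), 'rotation': array([-0.0444,  0.7074, -0.7042,  0.0415])}
wrist {'mtx': array([[309.7069,   0.    , 316.6743],
       [  0.    , 309.7069, 193.0332],
       [  0.    ,   0.    ,   1.    ]]), 'T_tool_cam': array([[-0.0001,  0.9603,  0.2791, -0.0815],
       [-0.0003, -0.2791,  0.9603, -0.1786],
       [ 1.    ,  0.    ,  0.0004,  0.0002],
       [ 0.    ,  0.    ,  0.    ,  1.    ]])}
```

View pics/scene0.png

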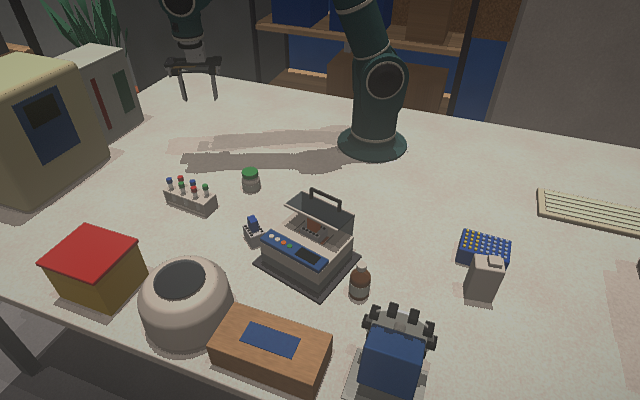

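View pics/top0.png

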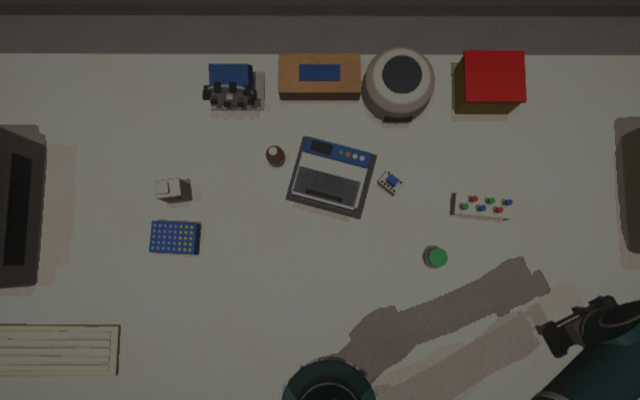

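View pics/wrist0.png

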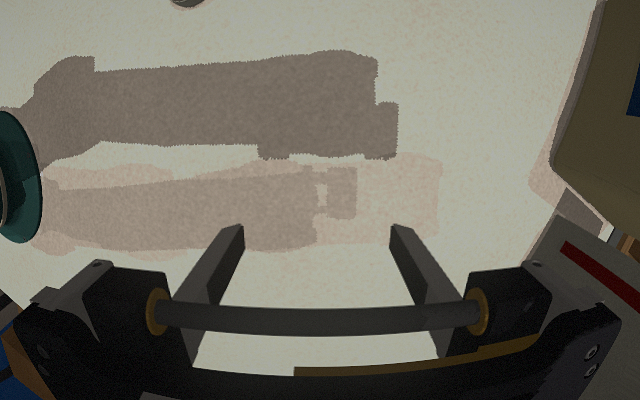

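```bash
cat > h.py <<'E'
from cell import manip, get_image, camera_info, spot_in, masks_of
import cv2, numpy as np
from scipy.spatial.transform import Rotation as R
np.set_printoptions(precision=4,suppress=True)
def rot(q): return R.from_quat([q[1],q[2],q[3],q[0]]).as_matrix()
def campose(n,o=None):
    c=camera_info(n)
    if n=="wrist":
        o=o or manip.get_obs()
        T=np.eye(4);T[:3,:3]=rot(o["tool_rot"]);T[:3,3]=o["position"]
        T=T@c["T_tool_cam"]; return T[:3,:3],T[:3,3],c["mtx"]
    return rot(c["rotation"]),np.array(c["position"]),c["mtx"]
def proj(n,P,o=None):
    Rm,t,K=campose(n,o); p=(np.atleast_2d(P)-t)@Rm
    if n=="wrist":
        r=np.linalg.norm(p[:,:2],axis=1);th=np.arctan2(r,p[:,2]);s=(th/np.maximum(r,1e-9))[:,None]*p[:,:2]
        return s*K[0,0]+K[:2,2]
    return p[:,:2]/p[:,2:]*K[0,0]+K[:2,2]
def ray(n,px,o=None):
    Rm,t,K=campose(n,o); d=(np.atleast_2d(px)-K[:2,2])/K[0,0]
    if n=="wrist":
        th=np.linalg.norm(d,axis=1,keepdims=True); v=np.hstack([d/np.maximum(th,1e-9)*np.sin(th),np.cos(th)])
    else: v=np.hstack([d,np.ones((len(d),1))])
    return t,v@Rm.T
def onz(n,px,z,o=None):
    t,v=ray(n,px,o); return t+v*((z-t[2])/v[:,2:])
def spots(n,target,o=None):
    Rm,t,K=campose(n,o); return [(round(s["confidence"],2),np.round(Rm@np.array(s["position"])+t,4)) for s in spot_in(n,target)[:2]]
def tool():
    o=manip.get_obs(); return np.array(o["position"]),rot(o["tool_rot"]),o
E
python3 - <<'E'
from h import *
p,Rm,o=tool(); print(Rm)
for n in("top","scene"):
    im=get_image(n)
    cv2.imwrite(f"pics/{n}1.png",cv2.resize(im[110:240,260:420] if n=="top" else im[170:310,230:390],None,fx=4.5,fy=4.2,interpolation=cv2.INTER_CUBIC))
    for t in("block","hood","hood_handle","heater","baseplate","spare_block","reagent","clips","well"):
        try:print(n,t,spots(n,t))
        except Exception as e: print(t,e)
    m=masks_of(n,"baseplate")
    if m: 
        ys,xs=np.nonzero(m[0]["mask"]); print(cv2.boxPoints(cv2.minAreaRect(np.c_[xs,ys].astype(np.float32))))
        print(onz("top",cv2.boxPoints(cv2.minAreaRect(np.c_[xs,ys].astype(np.float32))),.008)if n=="top" else "")
E
```

```text
[[-0.8992 -0.0004  0.4375]
 [-0.4375  0.0008 -0.8992]
 [ 0.0001 -1.     -0.0009]]
top block []
top hood [(0.9, array([0.6112, 0.0139, 0.1518]))]
top hood_handle [(0.71, array([0.6095, 0.008 , 0.1516]))]
top heater [(0.84, array([ 0.655 , -0.0076,  0.1009]))]
top baseplate [(0.86, array([ 0.6447, -0.0043,  0.0949]))]
top spare_block [(0.66, array([ 0.6395, -0.1762,  0.046 ]))]
top reagent [(0.53, array([0.7097, 0.1501, 0.0739]))]
top clips [(0.7, array([ 0.6509, -0.0036,  0.1029]))]
top well [(0.8, array([ 0.6533, -0.0055,  0.1026]))]
[[284.8739 198.6403]
 [302.8024 133.4457]
 [377.8054 154.0715]
 [359.8768 219.2661]]
[[ 0.5976  0.1309  0.008 ]
 [ 0.795   0.0801  0.008 ]
 [ 0.7329 -0.1444  0.008 ]
 [ 0.5375 -0.0902  0.008 ]]
scene block [(0.62, array([0.6425, 0.0063, 0.0996]))]
scene hood [(0.59, array([0.6073, 0.0174, 0.1528]))]
scene hood_handle []
scene heater [(0.78, array([0.6739, 0.0173, 0.0836]))]
scene baseplate [(0.79, array([0.688 , 0.0186, 0.0847]))]
scene spare_block [(0.67, array([ 0.6551, -0.1691,  0.045 ])), (0.63, array([0.6747, 0.0187, 0.0832]))]
scene reagent [(0.57, array([0.733 , 0.1626, 0.0693])), (0.2, array([0.6721, 0.0204, 0.0868]))]
scene clips [(0.74, array([0.6728, 0.017 , 0.0821]))]
scene well [(0.84, array([0.6734, 0.0112, 0.0857]))]
[[243.6046 256.8096]
 [307.2862 175.983 ]
 [380.1666 233.404 ]
 [316.485  314.2306]]
```

View pics/top1.png

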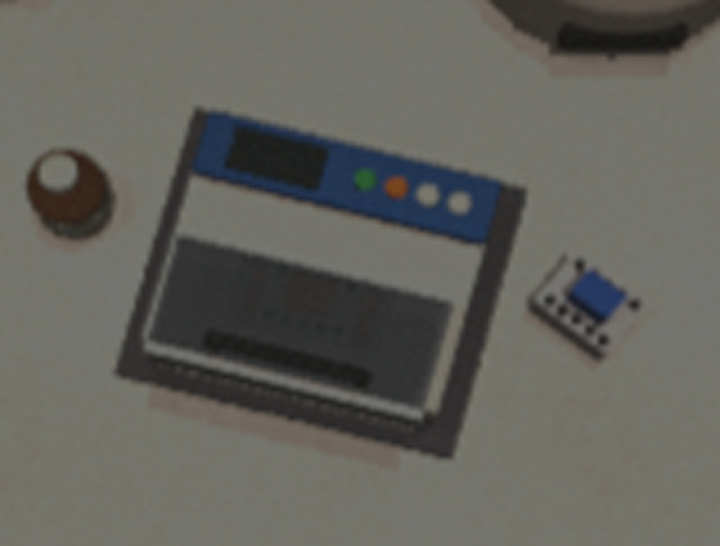

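View pics/scene1.png

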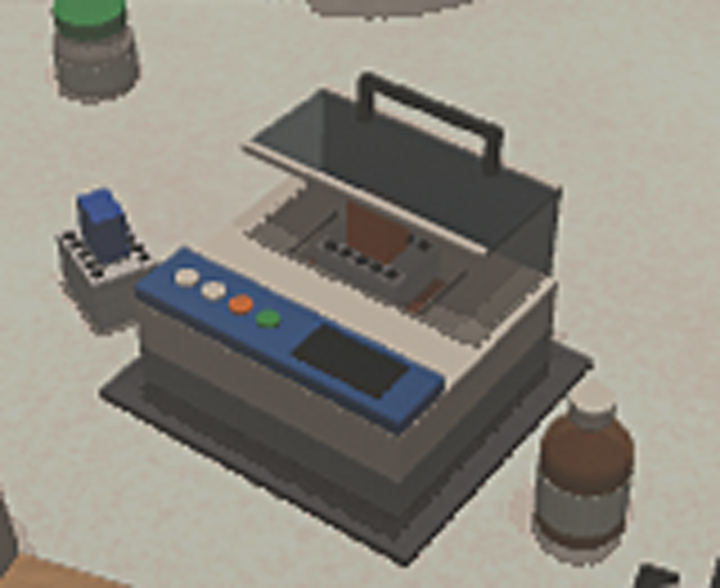

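```bash
cat >> h.py <<'E'
def plan(tgt,yaw):
    "tgt TCP, tool z axis at world yaw deg (mod 180); prints tool shift cm and turn deg"
    p,Rm,o=tool(); d=Rm.T@(np.array(tgt)-p)*100
    cur=np.degrees(np.arctan2(Rm[1,2],Rm[0,2])); a=(yaw-cur+90)%180-90
    s=np.sign(Rm[2,1])  # tool y up or down
    print("t",o["time"],"pos",p,"yaw",round(cur,2),"shift",np.round(d,2),"turn",round(a*s,2),"F",np.round(o["force"],1),"M",np.round(o["moment"],2),"w",o["width"])
E
python3 - <<'E'
from h import *
c=np.array([[197,108],[525,188],[452,458],[118,375]])/[4.5,4.2]+[260,110]
P=onz("top",c-0.4,.008); print(P); 
TL,TR,BR,BL=P
print("yaw",[np.degrees(np.arctan2(*(v[1::-1]))) for v in(TL-BL,TR-BR)],[np.degrees(np.arctan2(*((v)[1::-1])))-90 for v in(TL-TR,BL-BR)],P.mean(0),np.linalg.norm(TL-BL),np.linalg.norm(TL-TR))
h=np.array([[207,337],[370,380]])/[4.5,4.2]+[260,110]
print(onz("top",h,.18),onz("top",h.mean(0),.18))
plan([.594,.0137,.29],-15.1)
E
```

```text
[[ 0.7893  0.0783  0.008 ]
 [ 0.732  -0.1398  0.008 ]
 [ 0.5394 -0.0907  0.008 ]
 [ 0.5969  0.1281  0.008 ]]
yaw [np.float64(-14.516969868224944), np.float64(-14.278338473491525)] [np.float64(-14.733737142843054), np.float64(-14.730086894901305)] [ 0.6644 -0.006   0.008 ] 0.1987615140164044 0.22548023018843283
[[ 0.5979  0.0609  0.18  ]
 [ 0.5714 -0.0336  0.18  ]] [[0.5846 0.0136 0.18  ]]
t 1.25 pos [ 0.2734 -0.562   0.2054] yaw -64.06 shift [-54.01  -8.46 -37.74] turn -48.96 F [ 0.4  0.1 -0.1] M [-0.02 -0.   -0.05] w 0.09366275955700447
```

drive_tool([
  [0.6,[-5,-6,-3],-10],
  [0.6,[-10,-8.5,-7],-20],
  [0.6,[-15,-8.5,-10.5],-30],
  [0.6,[-20,-8.5,-14],-40],
  [0.6,[-25,-8.5,-17.5],-48],
], grip_force=20)

```text
time: 1.88
position: [0.4131, -0.3103, 0.2908]
tool_rot: [-0.427, 0.427, -0.564, 0.564]
force: [0.8, -1.3, 0.1]
width: 0.0568
```

```bash
python3 - <<'E'
from h import *
plan([.585,.0137,.29],-14.7)
E
```

```text
t 1.875 pos [ 0.4131 -0.3103  0.2908] yaw -15.77 shift [-35.85   0.06   7.74] turn -1.07 F [ 0.8 -1.3  0.1] M [-0.03 -0.1   0.03] w 0.05677906727810609
```

drive_tool([
  [0.6,[-6,0,1.3],-1],
  [0.6,[-12,0,2.6],-1],
  [0.6,[-18,0,3.9],-1],
  [0.6,[-24,0,5.2],-1],
  [0.6,[-29,0,6.5],-1],
])

```text
time: 2.5
position: [0.5558, -0.0491, 0.2905]
tool_rot: [-0.431, 0.43, -0.561, 0.561]
force: [0.4, -1.4, 0.3]
width: 0.0563
```

drive_tool([
  [0.6,[-3,0,0.5],0],
  [0.6,[-5.2,0,0.8],0],
  [0.6,[-5.2,0,0.8],0],
  [0.6,[-5.2,0,0.8],0],
])

```text
time: 3.0
position: [0.5761, -0.0041, 0.2902]
tool_rot: [-0.43, 0.43, -0.561, 0.561]
force: [-0.5, -0.8, -0.9]
width: 0.0565
```

```bash
python3 - <<'E'
from h import *
plan([.585,.0137,.29],-14.7)
o=manip.get_obs()
im=get_image("wrist"); cv2.imwrite("pics/w2.png",im)
print(spots("wrist","hood_handle",o),spots("wrist","block",o))
W=np.array([.6368,.0022]);a=np.radians(-14.7);ex=np.array([np.cos(a),np.sin(a)]);ey=np.array([-ex[1],ex[0]])
def w(x,y,z): return np.r_[W+x*ex+y*ey,z]
for n,q in dict(h0=(-.054,-.045,.18),h1=(-.054,.045,.18),g=(0,0,.138),dk=(-.05,.095,.085),dk2=(-.05,-.095,.085)).items(): print(n,proj("wrist",w(*q),o))
E
```

```text
t 3.0 pos [ 0.5761 -0.0041  0.2902] yaw -15.1 shift [-1.95  0.02  0.4 ] turn -0.4 F [-0.5 -0.8 -0.9] M [-0.07 -0.03 -0.02] w 0.056523936201294776
[(0.94, array([0.6109, 0.0165, 0.1523]))] []
h0 [[319.8416 213.0945]]
h1 [[319.3997 121.1515]]
g [[368.639  160.6401]]
dk [[321.744   76.9389]]
dk2 [[322.2713 223.9816]]
```

View pics/w2.png

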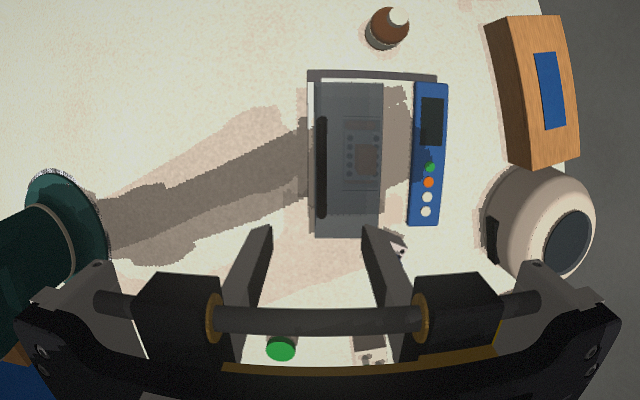

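drive_tool([
  [0.45,[-2.1,4,0.4],0],
  [0.45,[-2.1,7,0.4],0],
  [0.45,[-2.1,9,0.4],0],
  [0.45,[-2.1,9,0.4],0],
])

```text
time: 3.65
position: [0.5848, 0.0154, 0.1992]
tool_rot: [0.429, -0.431, 0.562, -0.561]
force: [0.6, 0.5, -0.3]
width: 0.0421
```

```bash
python3 - <<'E'
from h import *
plan([.5855,.0156,.168],-14.7)
o=manip.get_obs()
im=get_image("wrist"); cv2.imwrite("pics/w3.png",im)
im=get_image("scene"); cv2.imwrite("pics/s3.png",cv2.resize(im[130:310,230:430],None,fx=4,fy=3.3))
E
```

```text
t 3.65 pos [0.5848 0.0154 0.1992] yaw -15.09 shift [-0.04  3.12  0.07] turn -0.39 F [ 0.6  0.5 -0.3] M [-0.02 -0.08 -0.  ] w 0.042149200939752406
```

View pics/w3.png

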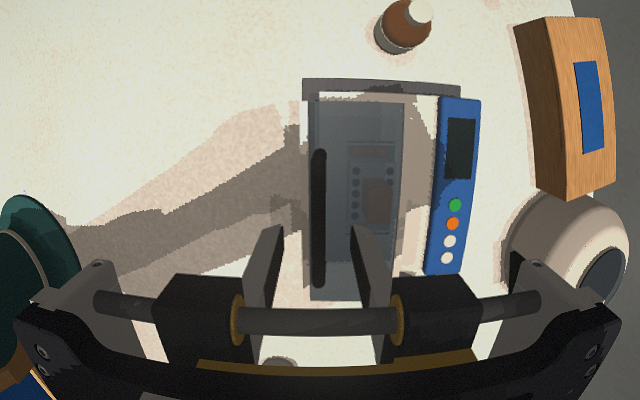

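View pics/s3.png

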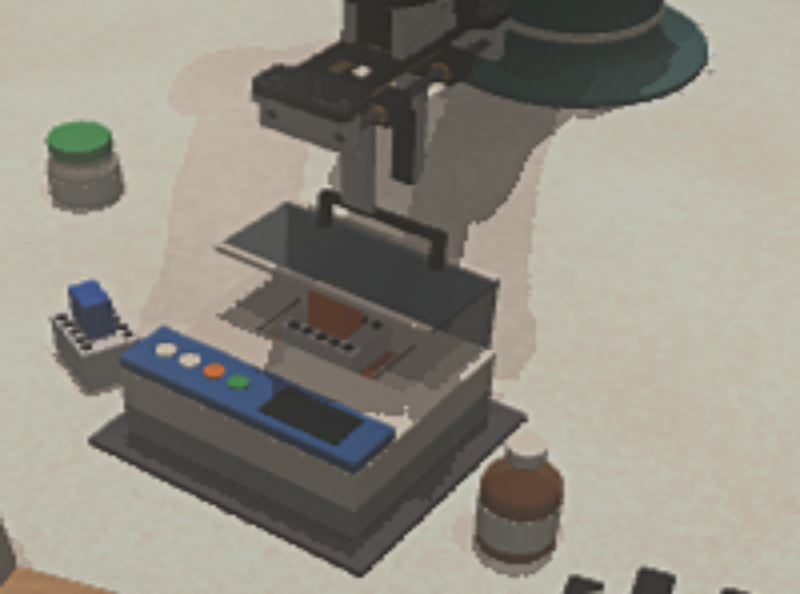

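drive_tool([
  [0.45,[0,3.1,0.1],0],
  [0.45,[0,3.1,0.1],0],
  [0.05,[0,3.1,0.1],0],
  [0.05,[0,3.1,0.1],0],
  [0.05,[0,3.1,0.1],0],
], grip_force=8)

```text
time: 4.38
position: [0.5868, 0.0157, 0.17]
tool_rot: [-0.43, 0.43, -0.561, 0.561]
force: [-0.4, -0.7, -0.2]
width: 0.0161
```

```bash
python3 - <<'E'
from h import *
plan([.5855,.0156,.168],-14.7)
im=get_image("scene"); cv2.imwrite("pics/s4.png",cv2.resize(im[130:310,230:430],None,fx=4,fy=3.3))
# arc: hinge at well-56mm, z .03
r=np.hypot(.150,.012)
a0=np.arcsin((.012)/r)
th0=0.06
for th in(.06,.2,.35,.5,.65,.8,.9):
    x=r*np.sin(a0-th);z=.03+r*np.cos(a0-th)
    x0=r*np.sin(a0-th0);z0=.03+r*np.cos(a0-th0)
    print(th,"tool z cm",100*(x-x0),"tool y cm",-100*(z-z0))
E
```

```text
t 4.375 pos [0.5868 0.0157 0.17  ] yaw -15.06 shift [ 0.05  0.2  -0.12] turn -0.36 F [-0.4 -0.7 -0.2] M [ 0.01 -0.07 -0.01] w 0.016083496973368454
0.06 tool z cm 0.0 tool y cm -0.0
0.2 tool z cm -2.102340619247004 tool y cm 0.1055630422306969
0.35 tool z cm -4.31460040714549 tool y cm 0.542896845146168
0.5 tool z cm -6.436664555525173 tool y cm 1.3059158321227589
0.65 tool z cm -8.420876078512302 tool y cm 2.3774842416843107
0.8 tool z cm -10.222673863006818 tool y cm 3.7335369575164865
0.9 tool z cm -11.302352233218029 tool y cm 4.780823091190448
```

View pics/s4.png

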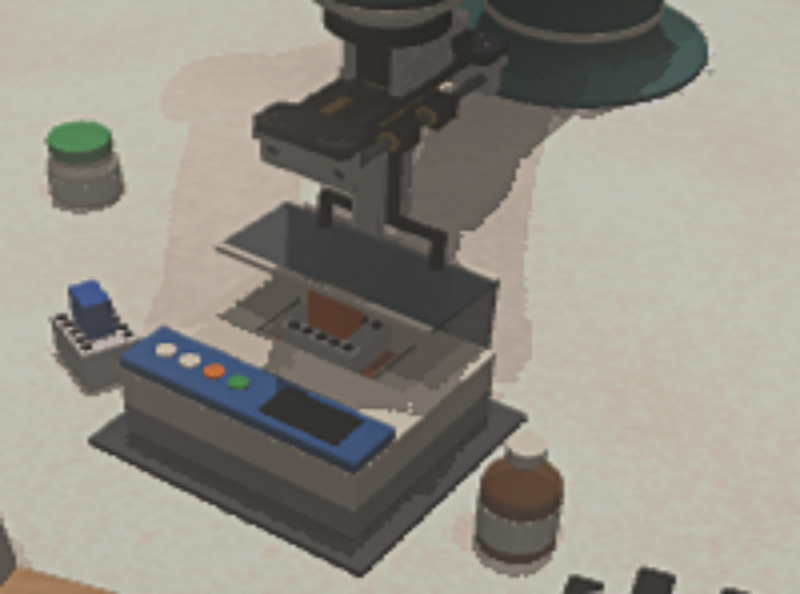

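drive_tool([
  [0.0,[0,0.1,0],0],
  [0.0,[0,0.1,0],0],
  [0.0,[0,0.1,-0.7],0],
  [0.0,[0,0.1,-1.4],0],
  [0.0,[0,0.2,-2.1],0],
], grip_force=8)

```text
time: 5.05
position: [0.5665, 0.0213, 0.1679]
tool_rot: [-0.43, 0.43, -0.561, 0.561]
force: [-0.2, -0.3, 9.4]
width: 0.0096
```

drive_tool([
  [0.0,[0,0.15,-0.7],0],
  [0.0,[0,0.25,-1.4],0],
  [0.0,[0,0.45,-2.2],0],
  [0.0,[0,0.7,-2.9],0],
  [0.0,[0,1.0,-3.6],0],
])

```text
time: 5.68
position: [0.5311, 0.0308, 0.1577]
tool_rot: [-0.43, 0.43, -0.561, 0.561]
force: [-3.9, 0.4, 12.6]
width: 0.0097
```

```bash
python3 - <<'E'
from h import *
plan([.5855,.0156,.168],-14.7)
im=get_image("scene"); cv2.imwrite("pics/s5.png",cv2.resize(im[130:310,230:430],None,fx=4,fy=3.3))
E
```

```text
t 5.675 pos [0.5311 0.0308 0.1577] yaw -15.05 shift [ 0.06 -1.03  5.64] turn -0.35 F [-3.9  0.4 12.6] M [0.1  0.98 0.05] w 0.009700640396968456
```

View pics/s5.png

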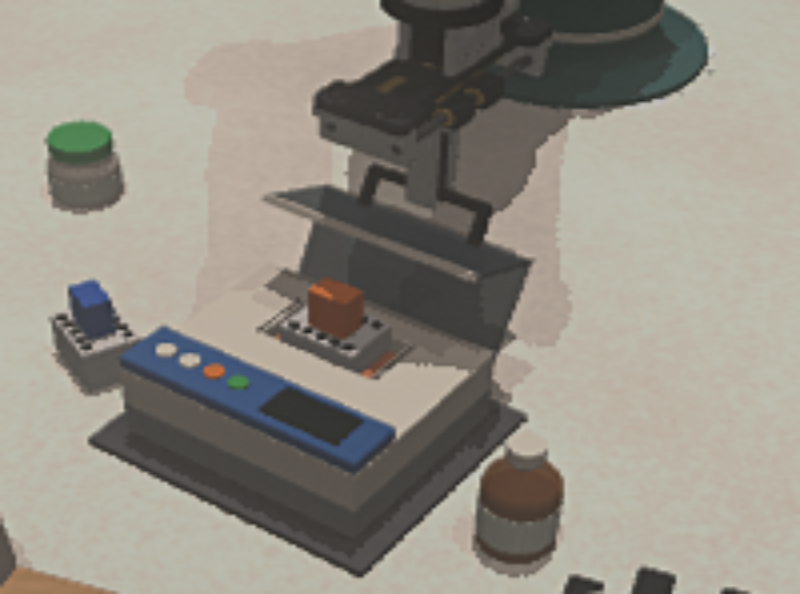

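drive_tool([
  [0.0,[0,0.1,-0.8],0],
  [0.0,[0,0.4,-1.6],0],
  [0.0,[0,0.75,-2.4],0],
  [0.0,[0,1.15,-3.2],0],
  [0.0,[0,1.5,-3.8],0],
])

```text
time: 6.35
position: [0.4944, 0.04, 0.1416]
tool_rot: [-0.43, 0.43, -0.561, 0.561]
force: [9.3, -2.4, -13.1]
width: 0.0097
```

drive_tool([
  [0.2,[0,0,0],0],
  [0.22,[0,-0.5,0],0],
  [0.22,[0,-2.5,0.3],0],
  [0.22,[0,-6,0.5],0],
  [0.22,[0,-10,0.5],0],
])

```text
time: 6.98
position: [0.4995, 0.0392, 0.2437]
tool_rot: [0.43, -0.43, 0.561, -0.561]
force: [0.1, 0.5, 1.0]
width: 0.0207
```

```bash
python3 - <<'E'
from h import *
plan([.6368,.0022,.2],-14.7)
im=get_image("scene"); cv2.imwrite("pics/s6.png",cv2.resize(im[130:310,230:430],None,fx=4,fy=3.3))
E
```

```text
t 6.975 pos [0.4995 0.0392 0.2437] yaw -15.05 shift [ 0.01  4.36 14.22] turn -0.35 F [0.1 0.5 1. ] M [-0.07 -0.05 -0.02] w 0.020662879506844214
```

View pics/s6.png

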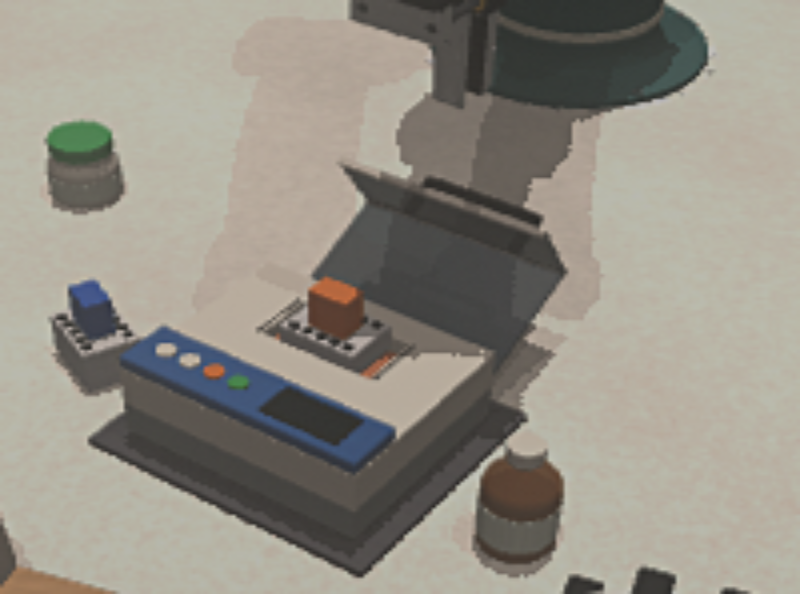

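drive_tool([
  [0.5,[0,0,5],0],
  [0.5,[0,0,10],0],
  [0.5,[0,0,14],0],
  [0.5,[0,0,14.2],0],
  [0.5,[0,0,14.2],0],
])

```text
time: 7.65
position: [0.6364, 0.0027, 0.2423]
tool_rot: [0.43, -0.43, 0.561, -0.561]
force: [-0.4, 0.4, -0.5]
width: 0.0471
```

```bash
python3 - <<'E'
from h import *
plan([.6368,.0022,.2],-14.7)
o=manip.get_obs()
im=get_image("wrist"); cv2.imwrite("pics/w7.png",im)
print(spots("wrist","block",o),spots("wrist","clips",o),spots("wrist","well",o))
m=masks_of("wrist","block"); print([x["confidence"] for x in m])
W=np.array([.6368,.0022]);a=np.radians(-14.7);ex=np.array([np.cos(a),np.sin(a)]);ey=np.array([-ex[1],ex[0]])
def w(x,y,z): return np.r_[W+x*ex+y*ey,z]
v=im.copy()
for s in[(10,15,138),(22,30,100),(23.5,44,85)]:
    pts=[w(sx*s[0]/1e3,sy*s[1]/1e3,s[2]/1e3) for sx,sy in((1,1),(1,-1),(-1,-1),(-1,1))]
    q=proj("wrist",pts,o); print(q); cv2.polylines(v,[np.round(q*16).astype(int)],True,(0,255,0),1,shift=4)
cv2.imwrite("pics/w7b.png",cv2.resize(v[60:260,240:480],None,fx=3.3,fy=3,interpolation=cv2.INTER_NEAREST))
cv2.imwrite("pics/w7c.png",cv2.resize(im[60:260,240:480],None,fx=3.3,fy=3,interpolation=cv2.INTER_CUBIC))
E
```

```text
t 7.65 pos [0.6364 0.0027 0.2423] yaw -15.03 shift [0.04 4.23 0.06] turn -0.33 F [-0.4  0.4 -0.5] M [-0.07 -0.05 -0.  ] w 0.04712622683853
[(0.69, array([0.6357, 0.0094, 0.1   ])), (0.23, array([0.5041, 0.0392, 0.0358]))] [(0.57, array([0.6061, 0.0249, 0.0835]))] [(0.8, array([0.6124, 0.0234, 0.087 ]))]
[0.93]
[[327.7008 177.0908]
 [327.5687 207.3799]
 [306.8497 207.4898]
 [306.3881 177.2056]]
[[337.9185 154.8483]
 [337.2649 209.0483]
 [297.1959 209.2607]
 [295.9505 155.0766]]
[[338.4593 140.0155]
 [337.5567 216.1978]
 [296.9886 216.4122]
 [295.2526 140.2522]]
```

View pics/w7b.png

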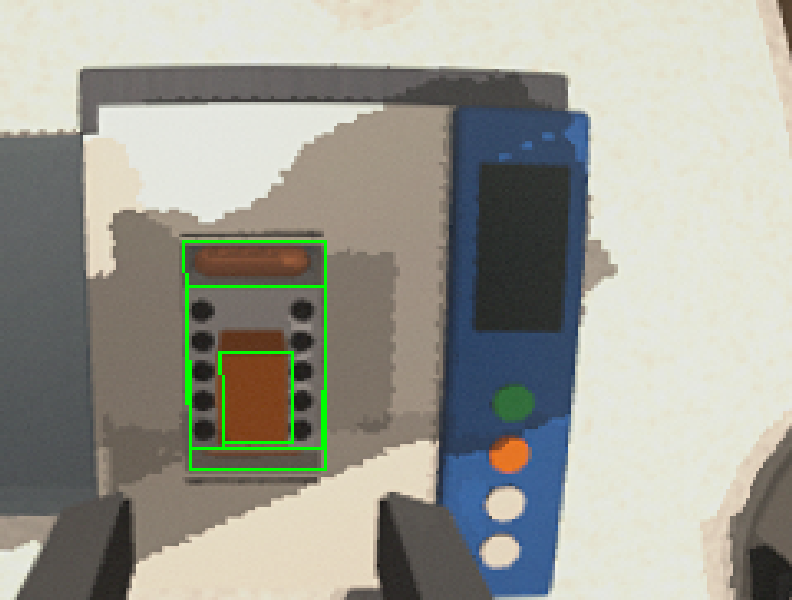

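View pics/w7c.png

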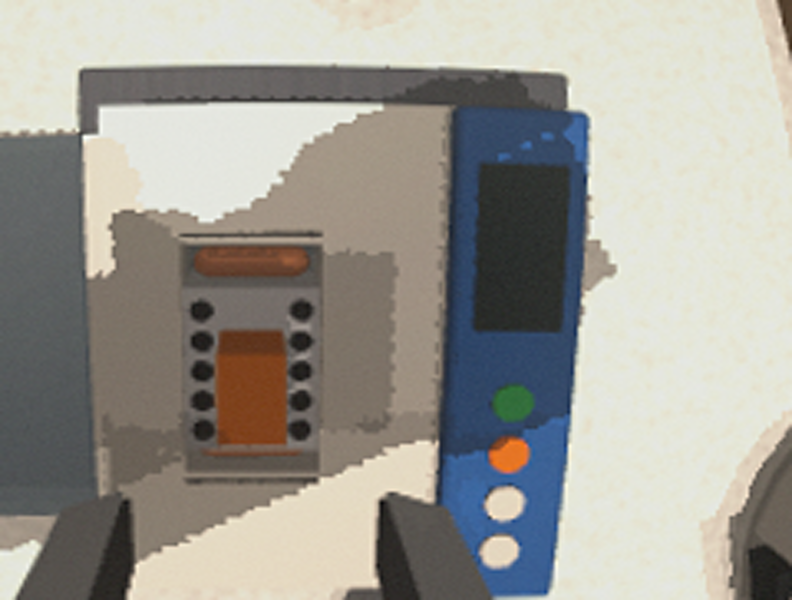

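drive_tool([
  [0.5,[0,5,0],0],
  [0.5,[0,9,-0.05],0],
  [0.5,[0,12,-0.05],0],
  [0.5,[0,13.4,-0.05],0],
  [0.5,[0,13.4,-0.05],0],
])

```text
time: 8.52
position: [0.6361, 0.0024, 0.1083]
tool_rot: [0.43, -0.43, 0.561, -0.561]
force: [0.7, -0.2, 1.2]
width: 0.0472
```

```bash
python3 - <<'E'
from h import *
plan([.6356,.0025,.108],-14.9)
o=manip.get_obs()
im=get_image("wrist"); cv2.imwrite("pics/w8.png",im)
im=get_image("scene"); cv2.imwrite("pics/s8.png",cv2.resize(im[130:310,230:430],None,fx=4,fy=3.3))
E
```

```text
t 8.525 pos [0.6361 0.0024 0.1083] yaw -15.05 shift [ 0.    0.03 -0.05] turn -0.15 F [ 0.7 -0.2  1.2] M [-0.04 -0.06 -0.05] w 0.047180385196425687
```

View pics/w8.png

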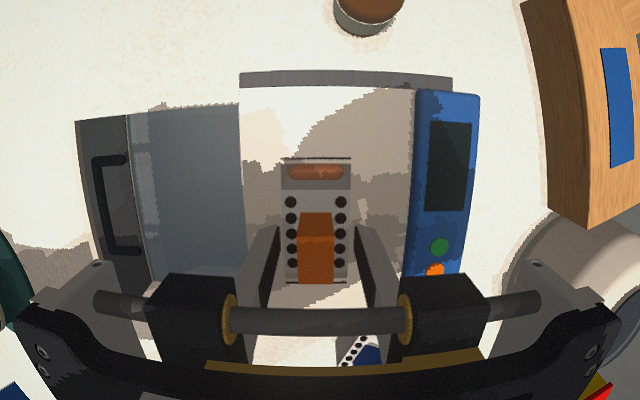

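View pics/s8.png

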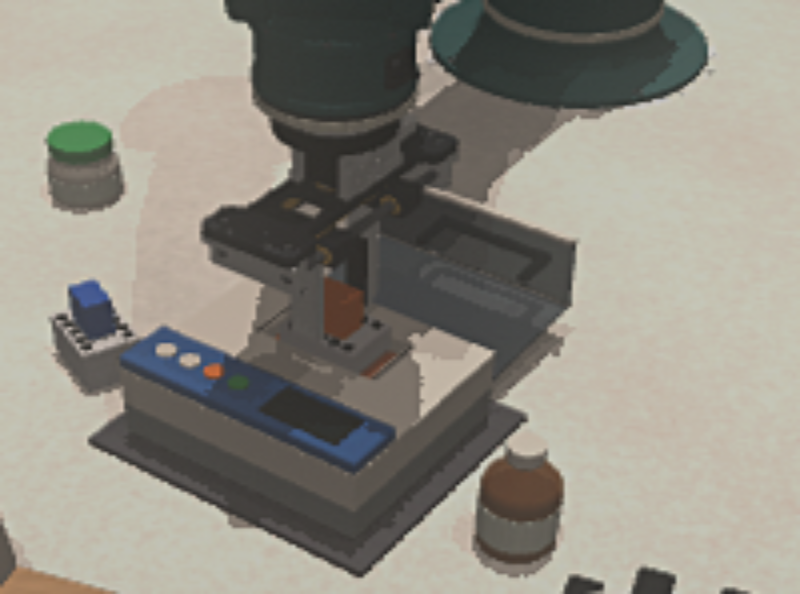

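drive_tool([
  [0.1,[0,0,-0.05],0],
  [0.1,[0,0,-0.05],0],
  [0.1,[0,0,-0.05],0],
  [0.1,[0,0,-0.05],0],
  [0.1,[0,0,-0.05],0],
], grip_force=25)

```text
time: 9.25
position: [0.6357, 0.0026, 0.1086]
tool_rot: [0.43, -0.43, 0.561, -0.561]
force: [-3.3, -0.4, 5.6]
width: 0.0197
```

```bash
python3 - <<'E'
from h import *
plan([.6356,.0025,.108],-14.9)
o=manip.get_obs()
im=get_image("wrist"); cv2.imwrite("pics/w9.png",im[130:330,220:440].repeat(3,0).repeat(3,1))
E
```

```text
t 9.25 pos [0.6357 0.0026 0.1086] yaw -15.05 shift [ 0.01  0.06 -0.01] turn -0.15 F [-3.3 -0.4  5.6] M [0.06 0.91 0.03] w 0.019670187458547407
```

View pics/w9.png

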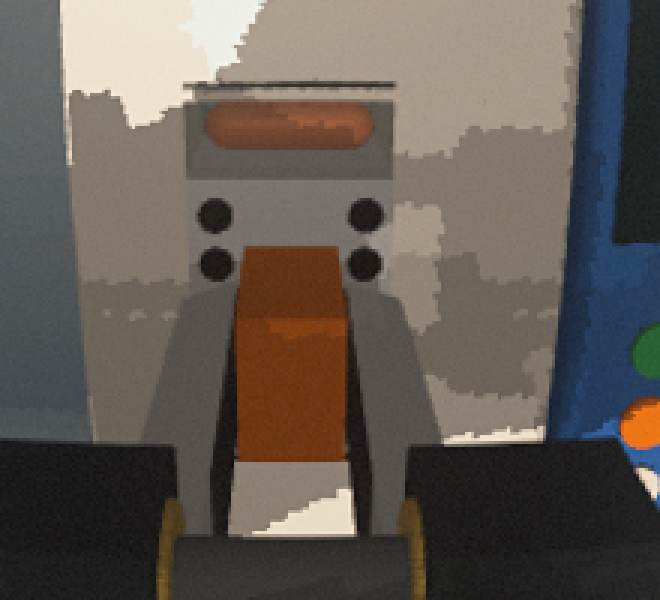

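drive_tool([
  [0.1,[0.15,-0.03,0],0],
  [0.1,[0.3,-0.06,0],0],
  [0.1,[0.45,-0.1,0],0],
  [0.1,[0.6,-0.12,0],0],
  [0.1,[0.6,-0.12,0],0],
])

```text
time: 9.93
position: [0.6343, -0.0018, 0.1093]
tool_rot: [0.431, -0.43, 0.561, -0.56]
force: [3.2, 8.4, -3.4]
width: 0.0199
```

```bash
python3 - <<'E'
from h import *
plan([.6356,.0025,.108],-14.9)
o=manip.get_obs()
im=get_image("wrist"); cv2.imwrite("pics/w10.png",im[130:330,220:440].repeat(3,0).repeat(3,1))
im=get_image("scene"); cv2.imwrite("pics/s10.png",cv2.resize(im[170:290,250:390],None,fx=5.5,fy=4.8))
E
```

```text
t 9.925 pos [ 0.6343 -0.0018  0.1093] yaw -14.99 shift [-0.45  0.13  0.01] turn -0.09 F [ 3.2  8.4 -3.4] M [ 2.13 -0.63 -0.04] w 0.019862511900138952
```

View pics/w10.png

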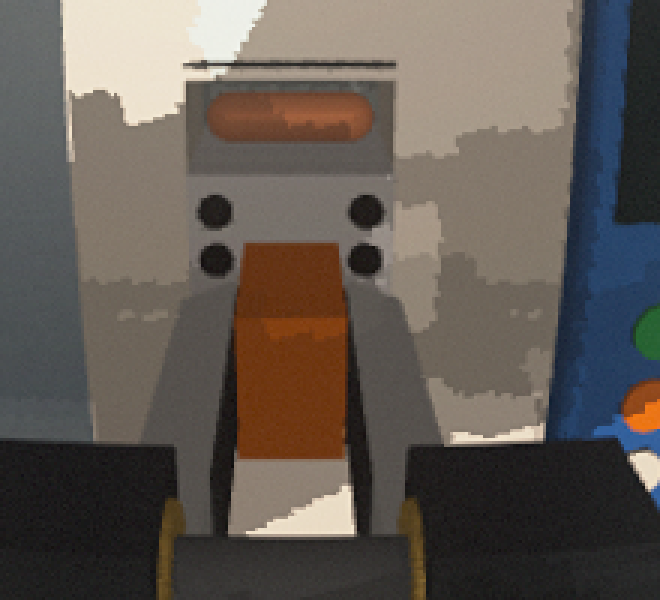

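View pics/s10.png

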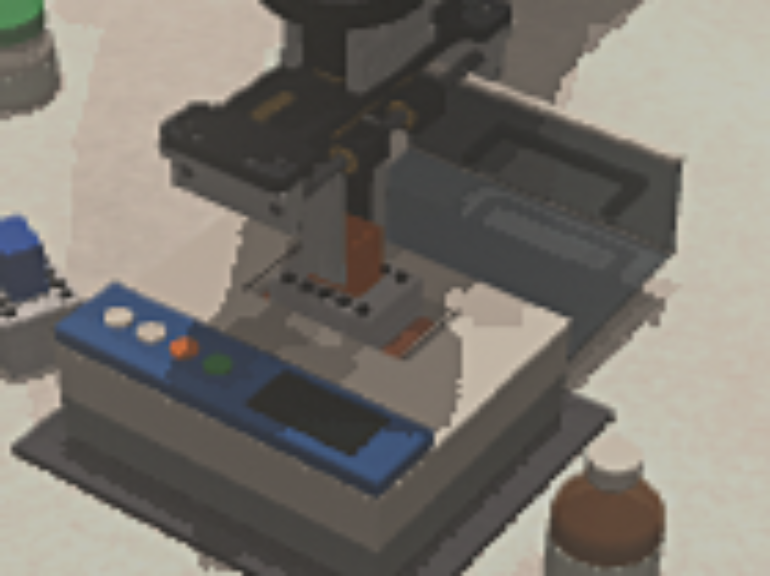

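```bash
cat > track.py <<'E'
from h import *
from scipy.optimize import least_squares
ref=cv2.imread("pics/w9.png")[1::3,1::3]
o9=dict(position=np.array([.6357,.0026,.1086]),tool_rot=np.array([.43,-.43,.561,-.561])/np.linalg.norm([.43,-.43,.561,-.561]))
def blob(im,lo,hi):
    pass
hole=np.array([[215,216],[366,216],[216,264],[365,264]])/3+[220,130]
gtop=np.array([[237,318],[348,318],[238,460],[347,460]])/3+[220,130]
def est(im,o):
    g0=cv2.cvtColor(ref,cv2.COLOR_BGR2GRAY); g1=cv2.cvtColor(im[130:330,220:440],cv2.COLOR_BGR2GRAY)
    pts=(np.vstack([hole,gtop])-[220,130]).astype(np.float32)[:,None]
    n,st,er=cv2.calcOpticalFlowPyrLK(g0,g1,pts,None,winSize=(11,11),maxLevel=2)
    n=n[:,0]+[220,130]
    # 3D in tool frame at ref
    Z=[.100]*4+[.138]*4
    T9=rot(o9["tool_rot"])
    P=np.array([onz("wrist",p,z,o9)[0] for p,z in zip(np.vstack([hole,gtop]),Z)])
    Pt=(P-o9["position"])@T9
    piv=np.array([0,-.019,0])
    Rt=rot(o["tool_rot"]);pt=np.array(o["position"])
    def mod(v):
        ph,dx,dy,dz=v
        q=R.from_rotvec([0,0,ph]).apply(Pt-piv)+piv+[dx,dy,dz]
        return proj("wrist",q@Rt.T+pt,o)
    f=lambda v:np.r_[((mod(v)-n)).ravel(),v[1]*200,v[2]*500,v[3]*200]
    r=least_squares(f,np.zeros(4),loss="soft_l1")
    print("tilt about tool z",round(r.x[0],3),"shift mm",np.round(r.x[1:]*1e3,1),"res",np.round(np.abs(mod(r.x)-n).max(1),1))
    return r.x
if __name__=="__main__":
    o=manip.get_obs(); im=get_image("wrist"); est(im,o); p=np.array(o["position"])
    import sys
    cv2.imwrite(f"pics/{sys.argv[1]}.png",im[130:330,220:440].repeat(3,0).repeat(3,1))
    a=np.radians(-15);ey=np.array([-np.sin(a),np.cos(a)])
    print("t",o["time"],"y_well mm",round(1e3*(p[:2]-[.6357,.0026])@ey,1),"x_well",round(1e3*(p[:2]-[.6357,.0026])@[np.cos(a),np.sin(a)],1),"rise mm",round(1e3*(p[2]-.1086),1),"F",np.round(o["force"],1),"M",np.round(o["moment"],2))
E
python3 track.py w11
```

```text
tilt about tool z 0.019 shift mm [-0.4  0.3  0. ] res [0.  0.1 0.  0.2 0.3 0.2 0.1 0.1]
t 10.025 y_well mm -4.7 x_well -0.2 rise mm 0.7 F [ 2.3  9.1 -4.7] M [ 2.14 -0.62  0.02]
```

drive_tool([
  [0.1,[-0.35,-0.05,0],0],
  [0.1,[-0.7,-0.1,0],0],
  [0.1,[-1.05,-0.15,0],0],
  [0.1,[-1.4,-0.2,0],0],
  [0.1,[-1.6,-0.25,0],0],
], grip_force=20)

```text
time: 10.7
position: [0.6377, 0.0104, 0.1118]
tool_rot: [-0.429, 0.431, -0.561, 0.562]
force: [-4.2, -8.9, -4.2]
width: 0.0196
```

```bash
python3 track.py w12
```

```text
tilt about tool z -0.064 shift mm [ 1.  -0.5 -0.1] res [0.3 0.3 0.4 0.3 0.  0.2 4.1 0.7]
t 10.7 y_well mm 8.0 x_well -0.1 rise mm 3.2 F [-4.2 -8.9 -4.2] M [-2.24  1.26  0.06]
```

View pics/w12.png

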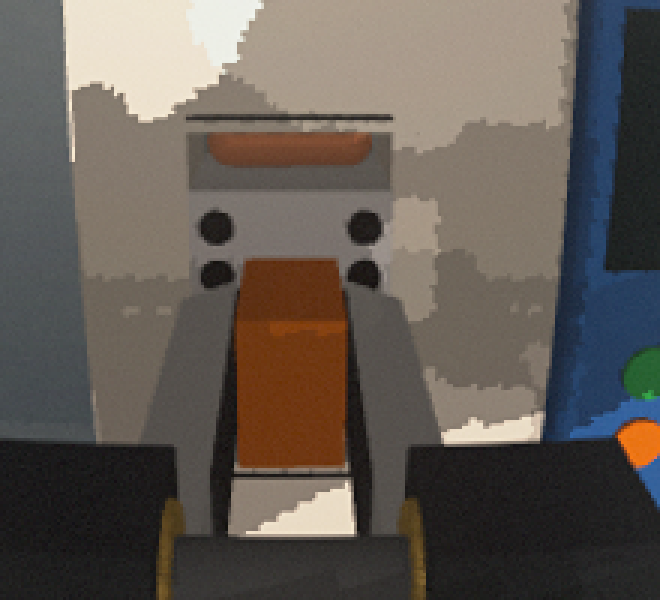

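drive_tool([
  [0.1,[0.45,-0.05,0],0],
  [0.1,[0.9,-0.12,0],0],
  [0.1,[1.35,-0.19,0],0],
  [0.1,[1.8,-0.25,0],0],
  [0.1,[1.9,-0.25,0],0],
])

```text
time: 11.38
position: [0.634, -0.004, 0.1157]
tool_rot: [0.432, -0.429, 0.561, -0.561]
force: [-2.1, 9.3, 0.4]
width: 0.0199
```

```bash
python3 track.py w13
```

```text
tilt about tool z 0.048 shift mm [-0.9  1.   0. ] res [0.  0.3 0.1 0.  0.2 0.1 0.3 0.3]
t 11.375 y_well mm -6.8 x_well 0.1 rise mm 7.1 F [-2.1  9.3  0.4] M [ 2.64  0.4  -0.05]
```

drive_tool([
  [0.1,[-0.45,-0.05,0],0],
  [0.1,[-0.9,-0.12,0],0],
  [0.1,[-1.35,-0.19,0],0],
  [0.1,[-1.8,-0.25,0],0],
  [0.1,[-1.9,-0.25,0],0],
])

```text
time: 12.05
position: [0.6382, 0.0104, 0.1174]
tool_rot: [-0.429, 0.431, -0.561, 0.562]
force: [-7.7, -10.2, 4.4]
width: 0.0199
```

```bash
python3 track.py w14; python3 - <<'E'
from h import *
im=get_image("scene"); cv2.imwrite("pics/s14.png",cv2.resize(im[170:290,250:390],None,fx=5.5,fy=4.8))
E
```

```text
tilt about tool z -0.06 shift mm [ 1.  -0.5  0. ] res [0.2 0.4 0.3 0.3 0.2 0.  0.3 0.7]
t 12.05 y_well mm 8.2 x_well 0.4 rise mm 8.8 F [ -7.7 -10.2   4.4] M [-2.28  2.01  0.09]
```

View pics/w13.png

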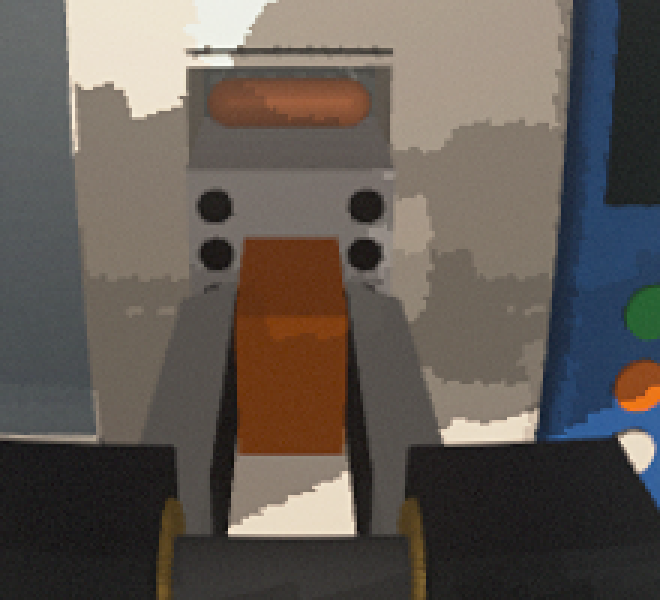

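View pics/w14.png

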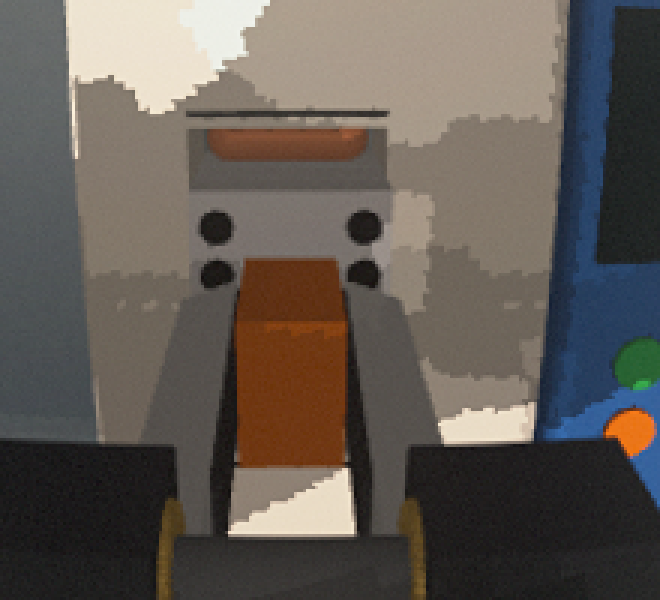

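View pics/s14.png

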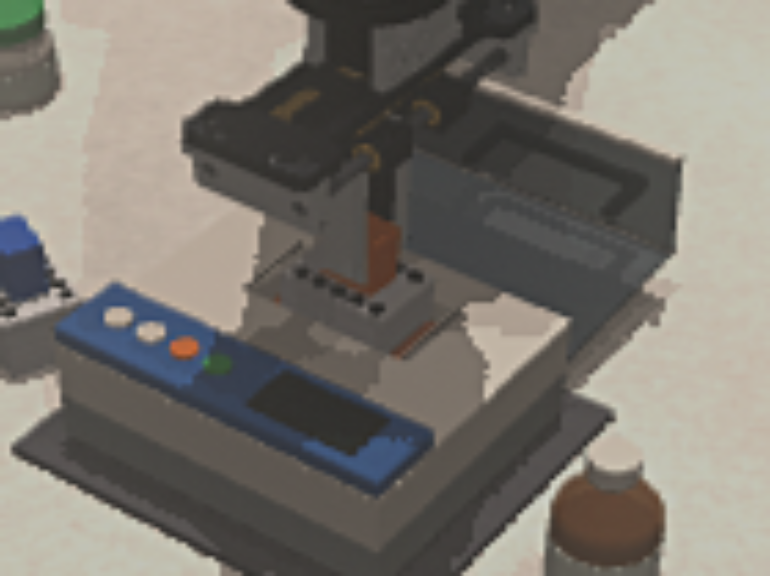

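drive_tool([
  [0.1,[0.45,-0.05,-0.03],0],
  [0.1,[0.9,-0.12,-0.06],0],
  [0.1,[1.35,-0.19,-0.06],0],
  [0.1,[1.8,-0.25,-0.06],0],
  [0.1,[1.9,-0.25,-0.06],0],
])

```text
time: 12.78
position: [0.634, -0.004, 0.1208]
tool_rot: [0.432, -0.429, 0.561, -0.561]
force: [2.0, 9.2, 1.0]
width: 0.0196
```

```bash
python3 track.py w15
```

```text
tilt about tool z 0.041 shift mm [-0.9  0.6  0.1] res [0.1 0.3 0.1 0.1 0.3 0.2 0.4 0.4]
t 12.775 y_well mm -6.8 x_well 0.1 rise mm 12.2 F [2.  9.2 1. ] M [ 2.52 -0.65  0.04]
```

drive_tool([
  [0.1,[-0.45,-0.05,0],0],
  [0.1,[-0.9,-0.12,0],0],
  [0.1,[-1.35,-0.19,0],0],
  [0.1,[-1.8,-0.25,0],0],
  [0.1,[-1.95,-0.25,0],0],
])

```text
time: 13.45
position: [0.638, 0.0108, 0.1222]
tool_rot: [-0.429, 0.43, -0.561, 0.562]
force: [-3.2, -9.0, 6.0]
width: 0.0199
```

```bash
python3 track.py w16; python3 - <<'E'
from h import *
im=get_image("scene"); cv2.imwrite("pics/s16.png",cv2.resize(im[170:290,250:390],None,fx=5.5,fy=4.8))
E
```

```text
tilt about tool z -0.058 shift mm [1.4 0.3 0.1] res [0.3 0.4 0.2 0.2 0.4 0.1 0.4 1.5]
t 13.45 y_well mm 8.5 x_well 0.1 rise mm 13.6 F [-3.2 -9.   6. ] M [-2.63  0.7   0.07]
```

View pics/s16.png

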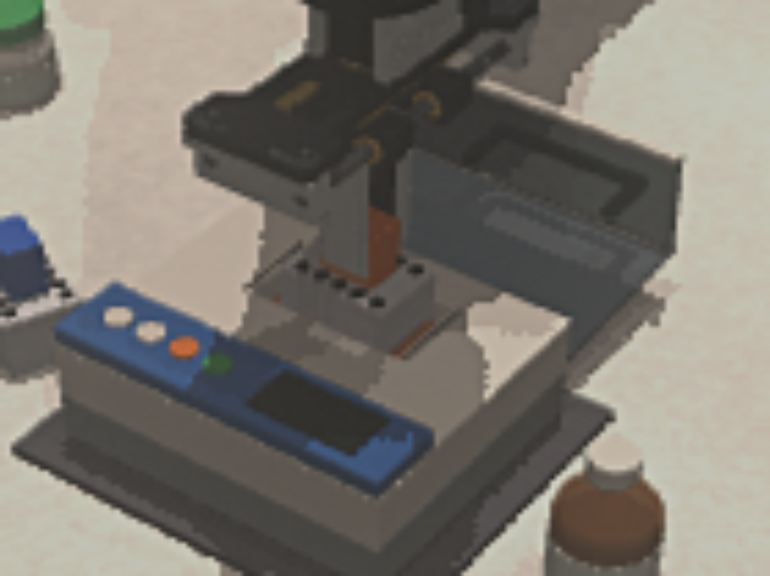

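View pics/w16.png

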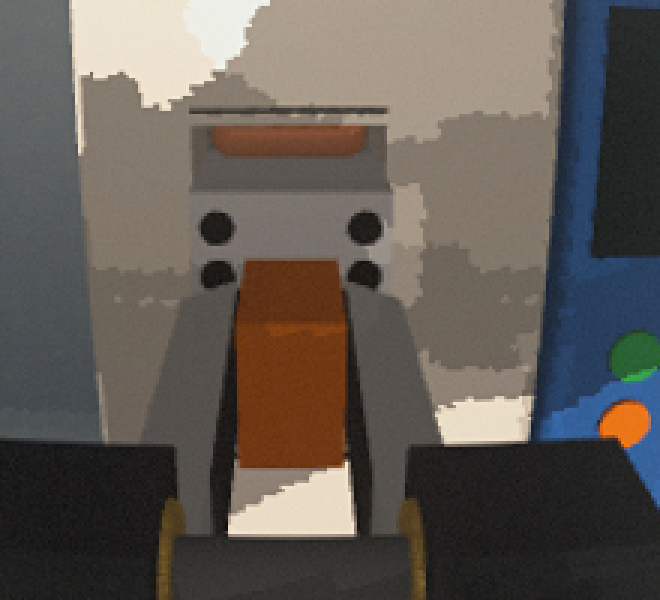

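drive_tool([
  [0.1,[0.45,-0.05,0],0],
  [0.1,[0.9,-0.12,0],0],
  [0.1,[1.35,-0.19,0],0],
  [0.1,[1.85,-0.25,0],0],
  [0.1,[2.05,-0.25,0],0],
])

```text
time: 14.18
position: [0.6336, -0.0048, 0.1257]
tool_rot: [0.432, -0.429, 0.561, -0.561]
force: [2.8, 8.8, 5.6]
width: 0.0198
```

```bash
python3 track.py w17
```

```text
tilt about tool z 0.051 shift mm [-0.8  1.1  0.1] res [0.  0.3 0.  0.  0.2 0.2 0.2 1.4]
t 14.175 y_well mm -7.7 x_well -0.1 rise mm 17.1 F [2.8 8.8 5.6] M [ 2.16 -0.71  0.03]
```

drive_tool([
  [0.1,[-0.45,-0.05,0],0],
  [0.1,[-0.9,-0.12,0],0],
  [0.1,[-1.4,-0.19,0],0],
  [0.1,[-1.9,-0.25,0],0],
  [0.1,[-2.1,-0.25,0],0],
])

```text
time: 14.85
position: [0.638, 0.0126, 0.1272]
tool_rot: [-0.43, 0.43, -0.561, 0.562]
force: [-0.0, -0.1, -2.8]
width: 0.0196
```

```bash
python3 track.py w18; python3 - <<'E'
from h import *
im=get_image("scene"); cv2.imwrite("pics/s18.png",cv2.resize(im[170:290,250:390],None,fx=5.5,fy=4.8))
E
```

```text
tilt about tool z -0.088 shift mm [ 2.7 -0.1  0.1] res [ 4.3 13.8  3.4 12.1  0.6  0.2  1.9  2.4]
t 14.85 y_well mm 10.3 x_well -0.4 rise mm 18.6 F [-0.  -0.1 -2.8] M [ 0.08 -0.05  0.01]
```

View pics/s18.png

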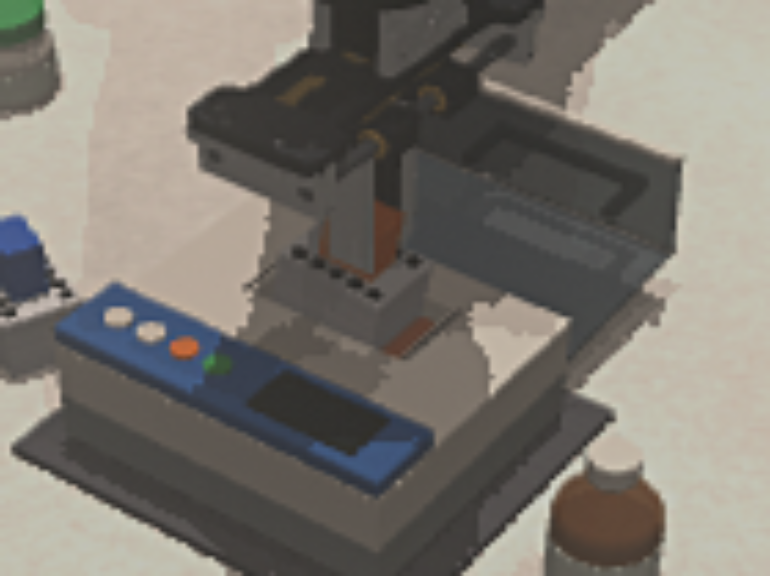

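View pics/w18.png

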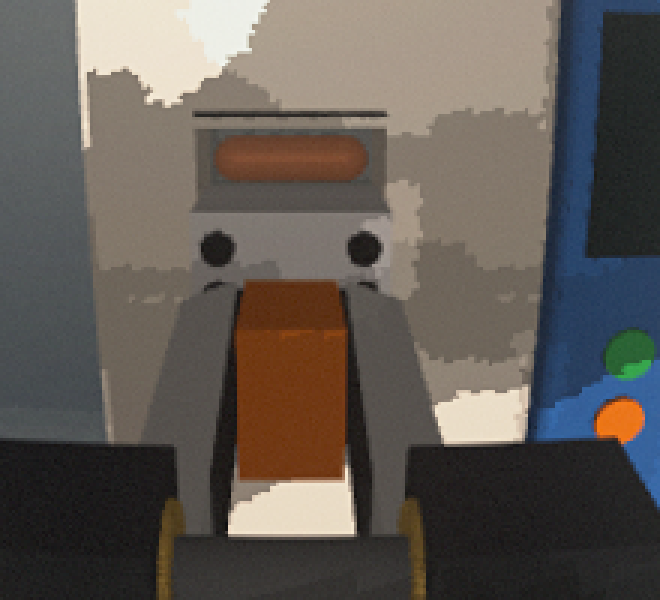

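```bash
cat > fit.py <<'E'
from track import *
def fit(pix,names,o):
    # pix: raw crop(3x) pixels, names index into ref points: 0-3 holes, 4-7 grip top
    n=(np.array(pix)/3)+[220,130]
    refp=np.vstack([hole,gtop])[names]; Z=np.array([.100]*4+[.138]*4)[names]
    T9=rot(o9["tool_rot"]); P=np.array([onz("wrist",p,z,o9)[0] for p,z in zip(refp,Z)]); Pt=(P-o9["position"])@T9
    piv=np.array([0,-.019,0]);Rt=rot(o["tool_rot"]);pt=np.array(o["position"])
    def mod(v):
        q=R.from_rotvec([0,0,v[0]]).apply(Pt-piv)+piv+[v[1],v[2],0]
        return proj("wrist",q@Rt.T+pt,o)
    f=lambda v:np.r_[(mod(v)-n)[:,1],v[1]*1000,v[2]*500]
    r=least_squares(f,np.zeros(3)); print("tilt",r.x[0],"shift mm",r.x[1:]*1e3,"res",(mod(r.x)-n)[:,1]); return r.x
E
python3 - <<'E'
from fit import *
o=manip.get_obs()
fit([[217,250],[365,250],[237,330],[347,330],[238,479],[345,479]],[0,1,4,5,6,7],o)
# earlier w16 & w13 manual
fit([[216,228],[365,228],[237,322],[347,322],[238,466],[345,466]],[0,1,4,5,6,7],o)
fit([[214,207],[367,207],[237,316],[347,316],[238,454],[345,454]],[0,1,4,5,6,7],o)
E
```

```text
tilt -0.1499833274188395 shift mm [ 2.8014 -3.2425] res [-0.5254 -0.5266 -0.8037 -0.804   0.5114  0.5107]
tilt -0.05331101158550494 shift mm [ 1.0814 -0.8419] res [-0.2722 -0.2726 -0.3411 -0.3411  0.3077  0.3076]
tilt 0.04690519566445948 shift mm [-0.6474  1.0931] res [0.085  0.0853 0.0854 0.0854 0.0333 0.0334]
```

```bash
sed -i 's/v\[1\]\*1000,v\[2\]\*500/v[1]*50,v[2]*W2/; s/def fit(pix,names,o)/def fit(pix,names,o,W2=50)/' fit.py
python3 - <<'E'
from fit import *
o=manip.get_obs()
for w in(20,500,5000):
  fit([[217,250],[365,250],[237,330],[347,330],[238,479],[345,479]],[0,1,4,5,6,7],o,w)
  fit([[216,228],[365,228],[237,322],[347,322],[238,466],[345,466]],[0,1,4,5,6,7],o,w)
  fit([[214,207],[367,207],[237,316],[347,316],[238,454],[345,454]],[0,1,4,5,6,7],o,w)
im=get_image("top"); cv2.imwrite("pics/t18.png",cv2.resize(im[110:240,260:420],None,fx=4.5,fy=4.2,interpolation=cv2.INTER_CUBIC))
im=get_image("scene"); cv2.imwrite("pics/s19.png",cv2.resize(im[190:270,280:360],None,fx=9,fy=7,interpolation=cv2.INTER_CUBIC))
E
```

```text
tilt -0.1392374458972947 shift mm [ 4.5733 -0.0664] res [-0.0032 -0.0043 -0.0059 -0.0063  0.007   0.0068]
tilt -0.04804432269797573 shift mm [1.9226 0.7682] res [-0.0017 -0.0021 -0.0024 -0.0024  0.0031  0.0032]
tilt 0.04667972897761315 shift mm [-0.744   0.9783] res [ 0.0003  0.0007  0.0005  0.0005 -0.0005 -0.0004]
tilt -0.13910605255405178 shift mm [ 4.5928 -0.0271] res [-0.0002 -0.0013 -0.0003 -0.0006 -0.0026 -0.0028]
tilt -0.04951130071524651 shift mm [1.7123 0.3269] res [-0.0449 -0.0453 -0.0606 -0.0606  0.1154  0.1155]
tilt 0.04490718047888641 shift mm [-0.9923  0.4356] res [-0.0662 -0.0658 -0.0631 -0.0631  0.1438  0.1438]
tilt -0.13901686856817225 shift mm [ 4.6061 -0.0005] res [ 0.0019  0.0008  0.0035  0.0032 -0.0091 -0.0093]
tilt -0.05058317851596972 shift mm [1.5593 0.0057] res [-0.0762 -0.0766 -0.1032 -0.1033  0.1976  0.1976]
tilt 0.04350273684673553 shift mm [-1.1879  0.0078] res [-0.1185 -0.1182 -0.1138 -0.1138  0.2582  0.2581]
```

View pics/s19.png

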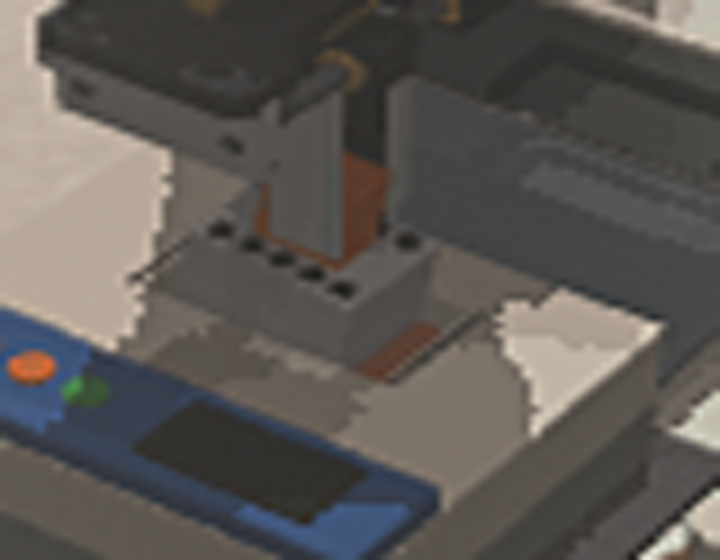

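drive_tool([
  [0.1,[0.0,-0.3,0.03],0],
  [0.1,[0.3,-0.3,0.03],0],
  [0.1,[0.6,-0.3,0.03],0],
  [0.1,[0.9,-0.3,0.03],0],
  [0.1,[1.2,-0.3,0.03],0],
])

```text
time: 15.68
position: [0.6354, 0.002, 0.1302]
tool_rot: [0.431, -0.43, 0.561, -0.561]
force: [0.0, 5.9, 1.3]
width: 0.02
```

```bash
python3 track.py w20
```

```text
tilt about tool z -0.06 shift mm [ 2.3 -0.4  0. ] res [ 5.1 13.1  4.  11.2  0.5  0.3  1.9  2.4]
t 15.675 y_well mm -0.7 x_well -0.2 rise mm 21.6 F [0.  5.9 1.3] M [ 1.78 -0.28 -0.04]
```

View pics/w20.png

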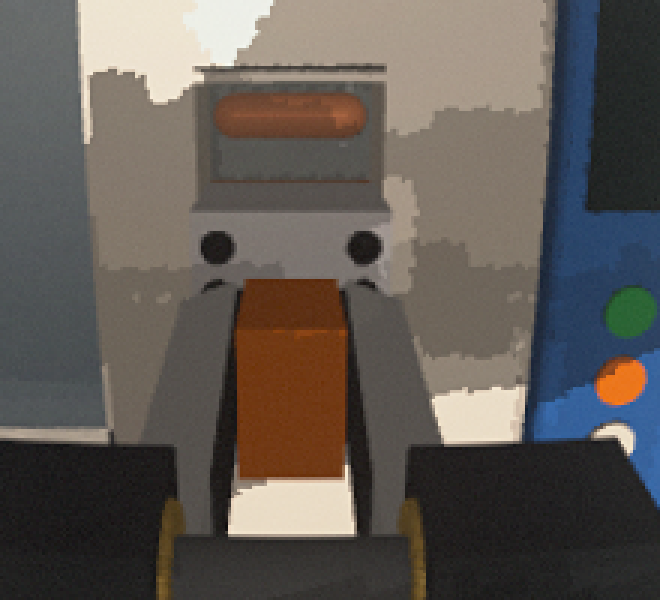

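drive_tool([
  [0.1,[0.2,0,0],0],
  [0.1,[0.4,0,0],0],
  [0.1,[0.6,0,0],0],
  [0.1,[0.8,0,0],0],
  [0.1,[0.9,0,0],0],
])

```text
time: 16.35
position: [0.6334, -0.0059, 0.1305]
tool_rot: [0.431, -0.43, 0.561, -0.561]
force: [0.9, 5.1, 2.2]
width: 0.0193
```

```bash
python3 track.py w21
```

```text
tilt about tool z -0.051 shift mm [ 1.9 -0.2  0. ] res [0.5 0.5 0.5 0.4 0.5 0.2 0.6 4. ]
t 16.35 y_well mm -8.8 x_well -0.0 rise mm 21.9 F [0.9 5.1 2.2] M [ 1.74 -0.34 -0.02]
```

View pics/w21.png

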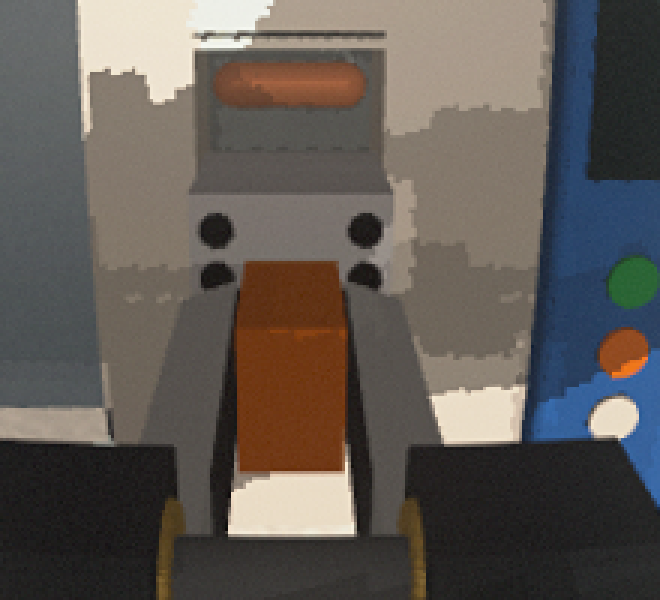

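```bash
python3 - <<'E'
from fit import *
o=manip.get_obs()
fit([[217,231],[365,231],[237,327],[347,327],[238,470],[345,470]],[0,1,4,5,6,7],o,500)
E
```

```text
tilt -0.04199401179555481 shift mm [2.529  0.2209] res [-0.0322 -0.0327 -0.0412 -0.0417  0.0799  0.0796]
```

drive_tool([
  [0.1,[0.15,0,0],0],
  [0.1,[0.3,0,0],0],
  [0.1,[0.4,0,0],0],
  [0.1,[0.4,0,0],0],
])

```text
time: 16.9
position: [0.6326, -0.0092, 0.1311]
tool_rot: [0.431, -0.43, 0.561, -0.561]
force: [-0.4, 8.3, 8.3]
width: 0.02
```

```bash
python3 track.py w22
```

```text
tilt about tool z -0.022 shift mm [ 1.2 -0.   0. ] res [0.1 0.2 0.1 0.2 0.4 0.1 0.5 2.7]
t 16.9 y_well mm -12.2 x_well 0.1 rise mm 22.5 F [-0.4  8.3  8.3] M [ 2.13  0.19 -0.  ]
```

View pics/w22.png

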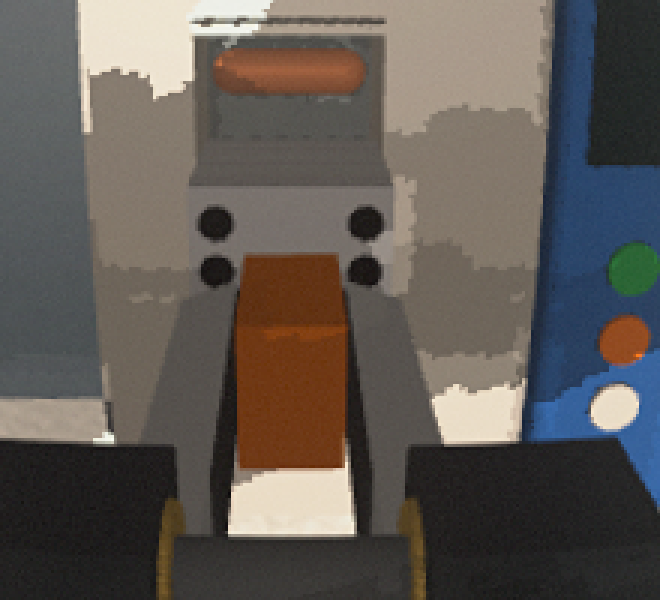

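```bash
python3 - <<'E'
from fit import *
o=manip.get_obs()
fit([[216,223.5],[365,223.5],[216,271],[365,271],[237,324],[347,324],[238,467],[345,467]],[0,1,2,3,4,5,6,7],o,500)
E
```

```text
tilt -0.012692003074142538 shift mm [ 1.2501 -0.3832] res [-0.0515 -0.0518  0.113   0.1128  0.0832  0.0827 -0.1576 -0.158 ]
```

drive_tool([
  [0.1,[0.1,-0.05,0],0],
  [0.1,[0.15,-0.05,0],0],
  [0.1,[0.15,-0.05,0],0],
])

```text
time: 17.32
position: [0.6322, -0.0107, 0.1314]
tool_rot: [0.431, -0.43, 0.561, -0.561]
force: [-0.7, 7.3, 6.0]
width: 0.0197
```

drive_tool([
  [0.1,[-0.4,-0.1,0],0],
  [0.1,[-0.8,-0.4,0],0],
  [0.1,[-1.1,-1.2,0],0],
  [0.1,[-1.2,-2.6,0],0],
  [0.1,[-1.2,-2.6,0],0],
])

```text
time: 17.95
position: [0.6353, -0.0008, 0.1581]
tool_rot: [-0.431, 0.43, -0.561, 0.562]
force: [0.5, -0.9, -2.8]
width: 0.0198
```

```bash
python3 track.py w23; python3 - <<'E'
from h import *
im=get_image("scene"); cv2.imwrite("pics/s23.png",cv2.resize(im[180:280,270:370],None,fx=8,fy=6,interpolation=cv2.INTER_CUBIC))
E
```

```text
tilt about tool z -0.007 shift mm [1.1 0.8 0.1] res [0.1 0.2 0.2 0.3 0.7 0.2 1.  1.8]
t 17.95 y_well mm -3.3 x_well 0.5 rise mm 49.5 F [ 0.5 -0.9 -2.8] M [ 0.03 -0.08  0.05]
```

View pics/w23.png

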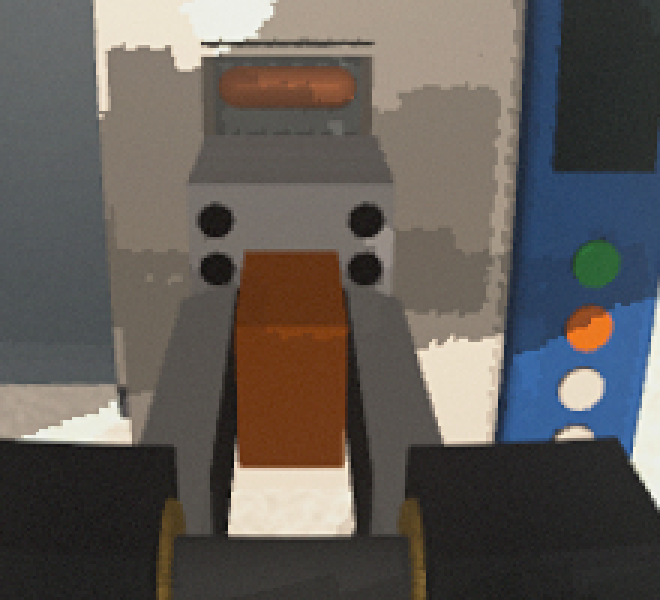

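View pics/s23.png

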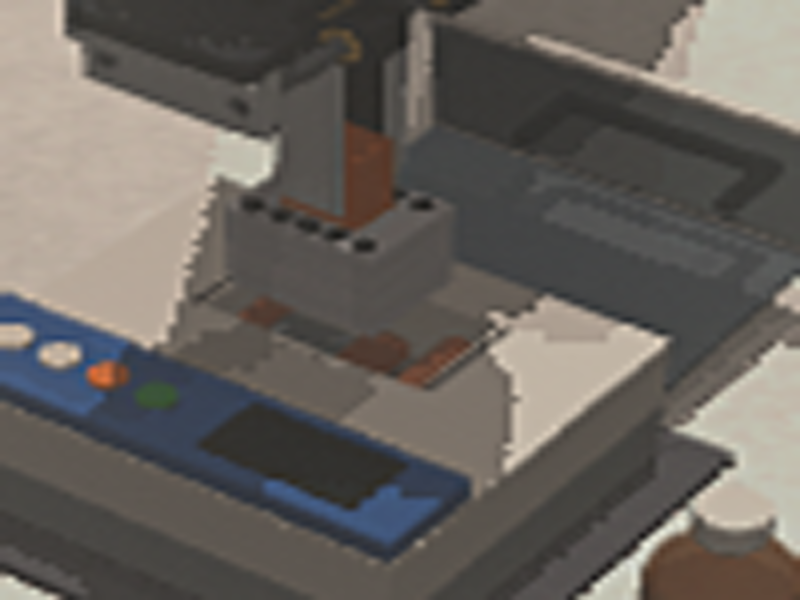

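drive_tool([
  [0.1,[-0.25,0,-0.04],0],
  [0.1,[-0.5,0,-0.04],0],
  [0.1,[-0.5,0,-0.04],0],
  [0.1,[-0.5,0,-0.04],0],
])

```text
time: 18.55
position: [0.6354, 0.0041, 0.1563]
tool_rot: [0.43, -0.43, 0.561, -0.561]
force: [0.2, -0.1, -3.3]
width: 0.0201
```

```bash
python3 track.py w24; python3 - <<'E'
from fit import *
o=manip.get_obs()
im=get_image("wrist"); cv2.imwrite("pics/w24f.png",cv2.resize(im[60:300,200:460],None,fx=3,fy=2.4,interpolation=cv2.INTER_CUBIC))
fit([[216,220.5],[365,220.5],[216,268.5],[365,268.5],[237,325],[347,325],[238,466],[345,466]],[0,1,2,3,4,5,6,7],o,50)
fit([[216,220.5],[365,220.5],[216,268.5],[365,268.5],[237,325],[347,325],[238,466],[345,466]],[0,1,2,3,4,5,6,7],o,500)
p=np.array(o["position"]); a=np.radians(-15.);ex=np.array([np.cos(a),np.sin(a)]);ey=np.array([-ex[1],ex[0]])
W=np.array([.6357,.0026])
sc=get_image("scene"); 
for tilt in(0.,0.06,-0.06):
    v=cv2.resize(sc[180:280,270:370],None,fx=8,fy=6,interpolation=cv2.INTER_CUBIC)
    def b(x,y,z): # block frame, rotate about x
        y2=y*np.cos(tilt)-z*np.sin(tilt); z2=y*np.sin(tilt)+z*np.cos(tilt)
        return np.r_[W+x*ex+y2*ey,.1045+z2]
    for z in(0,.045):
        q=(proj("scene",[b(sx*.022,sy*.03,z) for sx,sy in((1,1),(1,-1),(-1,-1),(-1,1))])-[270,180]+.5)*[8,6]
        cv2.polylines(v,[q.astype(int)],True,(0,255,0),1)
    cv2.imwrite(f"pics/s24_{tilt}.png",v)
E
```

```text
tilt about tool z -0.009 shift mm [1.1 0.8 0. ] res [0.1 0.2 0.2 0.3 0.5 0.3 1.  1.9]
t 18.55 y_well mm 1.3 x_well -0.6 rise mm 47.7 F [ 0.2 -0.1 -3.3] M [-0.02 -0.03 -0.  ]
tilt 0.0067445931286132105 shift mm [ 0.9306 -0.6773] res [ 0.0131  0.013  -0.0139 -0.014  -0.0022 -0.0029  0.003   0.0023]
tilt 0.008028017107037315 shift mm [ 1.1071 -0.3031] res [ 0.0541  0.0539 -0.0113 -0.0115  0.0443  0.0436 -0.097  -0.0976]
```

View pics/s24_0.0.png

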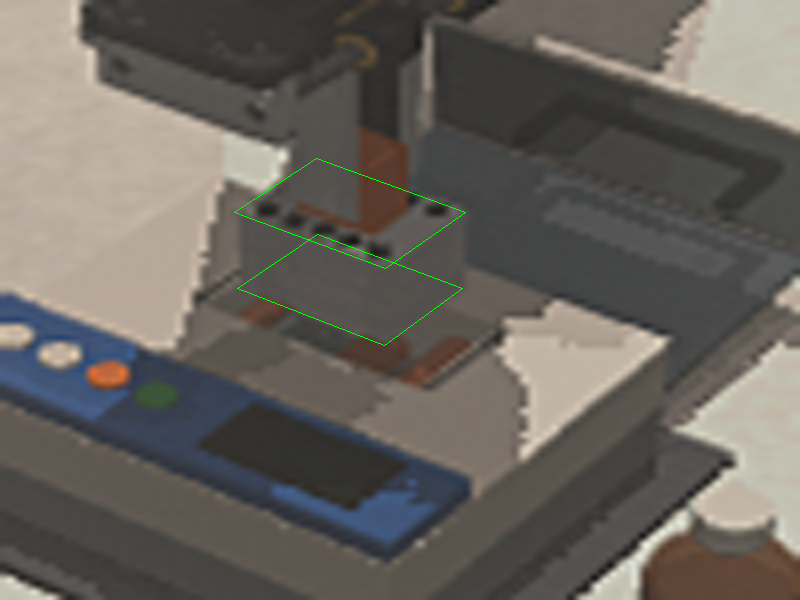

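View pics/w24.png

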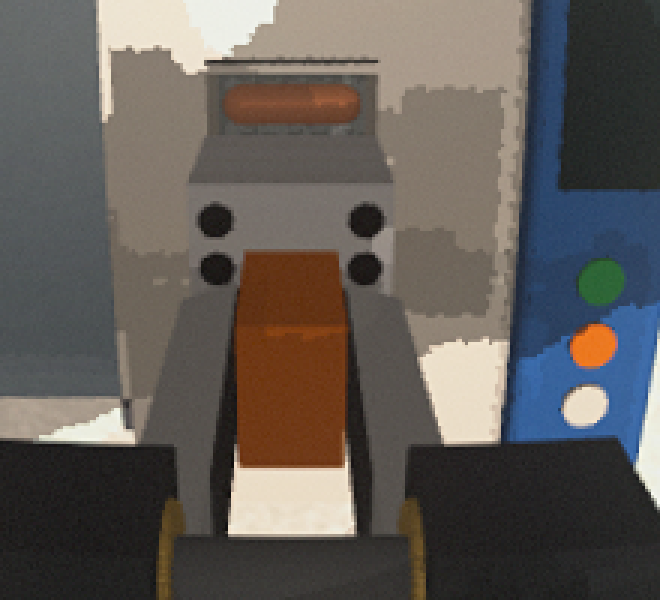

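View pics/w24f.png

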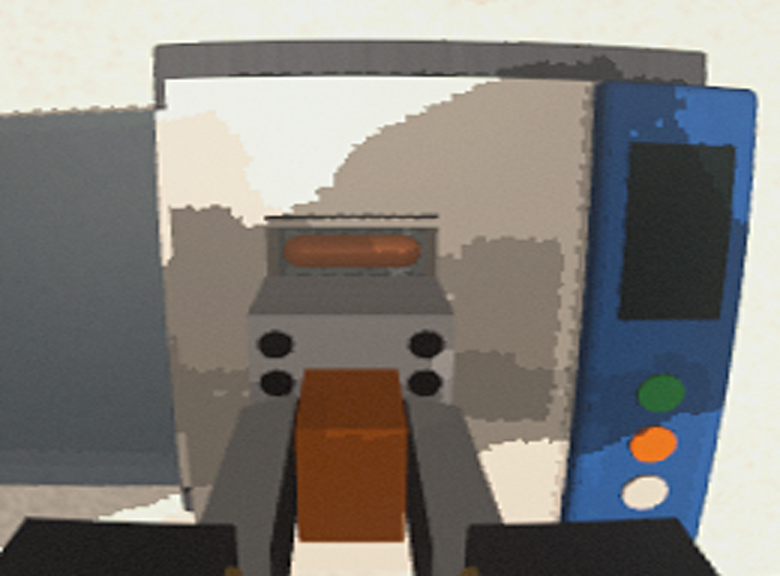

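drive_tool([
  [0.1,[0,-0.2,0.05],0],
  [0.1,[0,-0.2,0.05],0],
  [0.1,[0,-0.2,0.05],0],
  [0.1,[0,-0.2,0.05],0],
  [0.1,[0,-0.2,0.05],0],
])

```text
time: 19.32
position: [0.6359, 0.004, 0.1584]
tool_rot: [0.43, -0.43, 0.561, -0.561]
force: [0.6, -0.6, -3.1]
width: 0.0198
```

```bash
python3 track.py w25; python3 - <<'E'
from h import *
im=get_image("scene"); cv2.imwrite("pics/s25.png",im)
print(spots("scene","block"),spots("scene","well"))
im=get_image("top"); cv2.imwrite("pics/t25.png",im)
E
```

```text
tilt about tool z -0.01 shift mm [1.1 0.8 0.1] res [0.2 0.2 0.1 0.2 0.4 0.5 1.  2. ]
t 19.325 y_well mm 1.4 x_well -0.1 rise mm 49.8 F [ 0.6 -0.6 -3.1] M [-0.06 -0.06 -0.05]
[(0.65, array([0.6512, 0.0121, 0.144 ]))] [(0.58, array([0.6657, 0.0279, 0.0789]))]
```

View pics/s25.png

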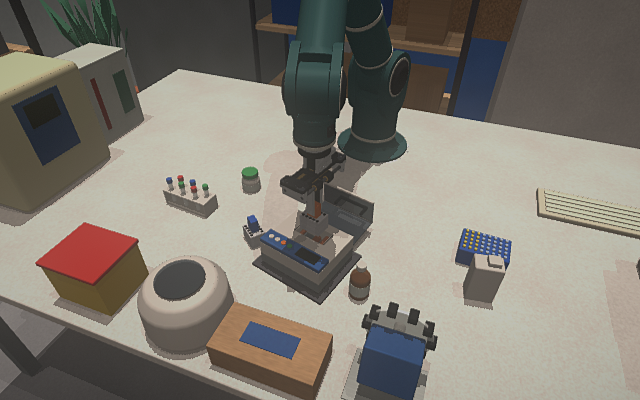

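View pics/w25.png

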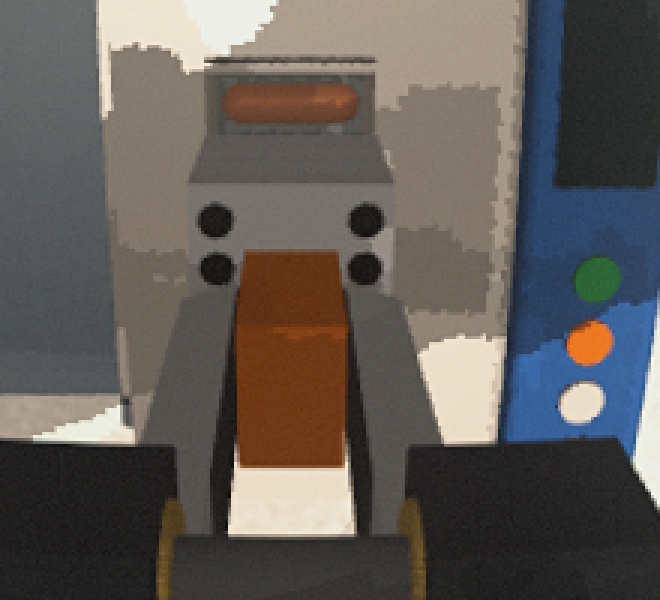

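All in place: the hood is open, the block is level about 2 cm above the well, and the bystanders have not moved. Handing in.

```bash
python3 -c "
from cell import manip
print(manip.sign_off())"
```

```text
the job is handed in; nothing more can be done
None
```

The job is done and handed in at about 19.5 s. I swung the hood fully open by its handle, then took the block by its orange grip and rocked it ±7–10 mm sideways, raising 2–5 mm per swing until the clips let go. It is held above its well.

**Last checks**
- **Clearance:** the underside is about 20 mm above the deck, and the block is centred on the well to about 1–2 mm.
- **Level:** the tilt reads between -0.01 and +0.01 rad. The two image fits disagree only in sign.
- **Holding force:** the wrist reads only the block's weight, about 3 N, with almost no moment.
- **Hood and bystanders:** the scene picture shows the hood lying open, the heater standing on its plate and the bystanders where they were. I did not measure the heater's lift or the bystanders' positions; both are judged by eye.

**What did not go to plan**
- **Early release:** the block left the clips at about 19 mm of rise instead of 25 mm, tilted about 0.14 rad and slightly shifted in the pads. I levelled it by leaning its lower edge gently sideways against the -y side of the well, at under 10 N, before lifting clear.
- **Scene-camera fit:** the outline I drew for the block came out about 1.5 pixels above the block in the scene picture. I relied on the wrist camera and arm readings for the final position.

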